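# Lay the glove carton down on the breadboard

## Robot

A 6-joint arm with a two-finger parallel gripper is mounted at the origin on the work surface. World frame = base frame: x ahead of the robot, y to its left, z up, the work surface at z = 0. Lengths are in m, angles in rad, forces in N, time in s.
With the tool pointing down it reaches from about 0.375 to 0.9 m from the base axis. Payload 3.1 kg.
Tool frame: the origin (TCP) lies midway between the tips of the shut fingers; the grasp point (between the pads) lies robot.grip_depth behind it (robot.grip_depth is the distance from the TCP to the grasp point, in m); z points along the fingers, y is the line along which they close (so a half turn about z gives the same grasp; the last joint's range is limited). The gripper opens to 87 mm and grips with 3 to 60 N. Pads are 19 mm wide; open, the fingers measure 117 mm over their backs; the gripper's body (75 mm by 190 mm) begins 51 mm behind the grasp point.
Start: joints at [1.161, 0.527, 1.433, -0, 1.181, -0.178], TCP at [0.143, 0.608, 0.223] pointing down, gripper open.
Joint ranges: [-3.08, 3.08], [-0.75, 2.2], [0.22, 2.44], [-1.43, 4.57], [0, 2.65], [-2.85, 2.85]. Speed limits (rad/s): [2.79, 2.79, 3.14, 3.14, 3.14, 3.14].

## Interface

Orientations are given as a unit quaternion [x, y, z, w].
In Python, from rig import robot, camera, get_obs gives the robot as it stands (robot), with the cameras as plain functions and the readings as plain functions.
- The arm moves only by the tool nudge_tcp, called by a JSON object that holds its "name" and its "arguments". Schema: {"type":"object","properties":{"plan":{"type":"array","items":{"type":"number"},"minItems":4,"maxItems":80},"aperture":{"type":"number"},"squeeze":{"type":"number"},"only":{"type":"string"},"quiet":{"type":"boolean"},"lines":{"type":"string"}},"required":["plan"],"additionalProperties":false}. plan is one flat list of numbers that holds 1 to 20 rows one after another, with no inner brackets; each row has 4 numbers: dx, dy, dz in a scale on which 1.0 is 0.75 m, then a turn about the tool's z in normalised numbers (1 is 120 degrees); each row shifts and turns the commanded pose from where the row before left it, along the tool's axes as they then stand; what a row does not reach is not made up. A row lasts 1/12 s, in which the tool goes at most 0.0417 m and 0.125 rad, less where a joint would pass 70% of its speed; a pose out of reach is approached as far as the arm can. aperture is the finger opening in m, set as the call begins (left out keeps the last). The fingers move at their own pace and stop on an object; squeeze is the grip in N (left out, the last holds). Time passes only in rows, so rows that do not move let the fingers close. The tool returns the time, the measured TCP pose, the force, the opening and the grip force at its end. only (a regular expression) keeps the lines of the reply that match it, lines (a string "A,B") keeps lines A to B, and quiet returns only ok. No shift or turn number may pass 1 either way. Input that does not fit is refused with a message, and nothing moves.
- get_obs(): the state, without advancing time (a new reading comes with each control period).
- camera(name): name is "scene" or "top" or "wrist"; returns a dict with "img" (400x640x3 uint8, red, green, blue), "fx", "fy", "cx", "cy" (pixels), "k1" (the pictures are not rectified: a ray, as slopes to the right and down, at radius r is drawn at 1 + k1 r^2 times it, then the intrinsics apply), "xyz" and "attitude" of the camera in the world. Camera axes: x right, y down, z forward; pixel columns grow to the right and rows downward; lengths in m; the calibration is good to about 2 mm. A picture is of the moment at which its call begins. There is no depth.
- robot.hand_in(): hands the job in; it is judged then, once.
The state is a dict: "time": time; "q": joint angles; "joint_velocities": joint speeds; "joint_torque": joint torques, N m; "position": TCP position; "tool_rot": TCP orientation; "ft_force": force on the tool from outside, world axes, zero at the start; "moment": the same for the moment, N m; "grip_width": finger opening in m; "grip_force": force on a finger pad.
Only numpy, scipy, OpenCV 4.12 (cv2) and the standard library are available. Lean on these libraries where they do the work, as an engineer would, in place of code of your own. Each camera call takes 0.05 s, during which the arm holds its last target. There are 200 camera calls.

## Task

The glove carton is standing on end in front of the open edge of the metal breadboard and is too bulky for the gripper to hold: tip it over onto its back onto the breadboard, so that its hand opening faces up, and push it along until no part of it overhangs the board. Do not bump the fibre rotator that is mounted on the board, and leave the bottle and the power meter where they are.

Things in the scene. Friction and masses are not known exactly. Their poses are not given: they have to be found in the camera images.
- breadboard: Aluminium optical breadboard with a grid of holes, fixed flat on the bench: 450 (x) by 300 (y) by 12.7 thick. Origin: at bench level under the middle of its open 300 mm edge, before which the carton stands. +x points from that edge in over the board (roughly world +y), z up. That edge is a square 12.7 step that stops the carton's foot. Bare from x = 0 to 250, the rotator beyond.
- rotator: Fibre rotator fixed on the breadboard: black base 130 along the board's x by 290 across it, white housing, black face plate with graduated ring (up to 147 above the board) and an aluminium clamp carriage on a rail. Origin: centre of its underside, on the board's top at board x = 315, y = 0; its near side is at board x = 250. Not to be touched.
- carton: Closed rigid white glove carton, grey bands, 0.28 to 0.56 kg: 96 deep (x), 120 wide (y), 200 tall (z). Origin: centre of its underside as it stands. Front, with oval hand opening, faces its -x, away from the board; back faces its +x and the board's open edge, 4 to 45 mm off, within 0.12 rad of parallel. Lying on its back, its +x points down and its +z in over the board.
- carton_foot_left (a point): The corner of the carton's back face at its foot end, on the carton's +y side.
- carton_foot_right (a point): The corner of the carton's back face at its foot end, on the carton's -y side.
- carton_top_left (a point): The corner of the carton's back face at its top end, on the carton's +y side.
- carton_top_right (a point): The corner of the carton's back face at its top end, on the carton's -y side.
- bottle: Upright capped plastic bottle, 66 diameter, 150 tall, origin at the centre of its underside, on the bench beside the carton, on the board's -y side, about 195 mm from the board's centre line. Leave it.
- meter: Grey handheld optical power meter lying on the bench along the board's -y side, 150 by 80 by 34 high, origin at the centre of its underside, about 210 mm from the board's centre line. Leave it.

How it is judged:
At the end, for the whole second after the job is handed in: The carton lies flat on its back on the breadboard (within about 5 degrees, opening up), all four corners of its back resting over the board with none overhanging an edge by more than 3 mm, and it is at rest (angle between carton's own x axis and vertical above 3.05 rad and x of each of carton_foot_left, carton_foot_right, carton_top_left, carton_top_right in the frame of breadboard above -0.003 m and y of carton_foot_left in the frame of breadboard between -0.153 and 0.153 m and z of each of carton_foot_left, carton_foot_right, carton_top_left, carton_top_right in the frame of breadboard below 0.022 m and y of carton_foot_right in the frame of breadboard between -0.153 and 0.153 m and y of carton_top_left in the frame of breadboard between -0.153 and 0.153 m and y of carton_top_right in the frame of breadboard between -0.153 and 0.153 m and linear speed of carton below 0.02 m/s and angular speed of carton below 0.1 rad/s); the robot touches nothing.
It fails at once if the fibre rotator was bumped (by the carton or the robot) (contact force between rotator and anything else above 1 N).
It fails at once if the bottle or the power meter was moved by more than 25 mm (distance of any of bottle, meter from where it was at the start of the episode above 0.025 m).
It also fails if it takes over 48 s, if anything falls off the work surface, if the arm or the gripper's body presses on something with over 40 N, if the wrist force passes 120 N, or if a joint passes its speed limit or range.

## Working session

There is one attempt and no reset: what is moved stays moved. The work goes in short steps, Python scripts to look and compute and a tool call to move; the robot and the scene stay as the last step left them, time stands still between calls to the robot, and variables do not carry over. Pictures are saved under pics/ and viewed, at most 10 in all, crops included, and the job is handed in when it is done.

```bash
ls; mkdir -p pics
```

Run:
```python
from rig import robot, camera, get_obs
import cv2
o=get_obs();print(o['time'],o['position'],o['tool_rot'],o['grip_width'],robot.grip_depth)
for n in("scene","top"):
    c=camera(n);cv2.imwrite(f'pics/{n}0.png',c['img'][:,:,::-1]);print({k:v for k,v in c.items() if k!='img'})
```

```text
pics
rig.py
0.0 [0.14265268 0.60775996 0.22158272] [ 1.15135158e-01  9.93349263e-01 -1.02301352e-03 -3.00041038e-04] 0.08685112337956637 0.0187
{'fx': 512.7626399975289, 'fy': 512.7626399975289, 'cx': 315.90746746783685, 'cy': 208.7467529317464, 'k1': -0.131556402644668, 'xyz': array([1.06841473, 0.36507686, 1.08491246]), 'attitude': array([ 0.46574973,  0.84451407, -0.22996834, -0.130337  ])}
{'fx': 513.9158055003744, 'fy': 513.9158055003744, 'cx': 314.9477008853721, 'cy': 205.8432378755419, 'k1': -0.025090167217102066, 'xyz': array([0.34897187, 0.05446315, 1.45595075]), 'attitude': array([-0.69996602,  0.70768853, -0.06441475,  0.07124088])}
```

View pics/scene0.png

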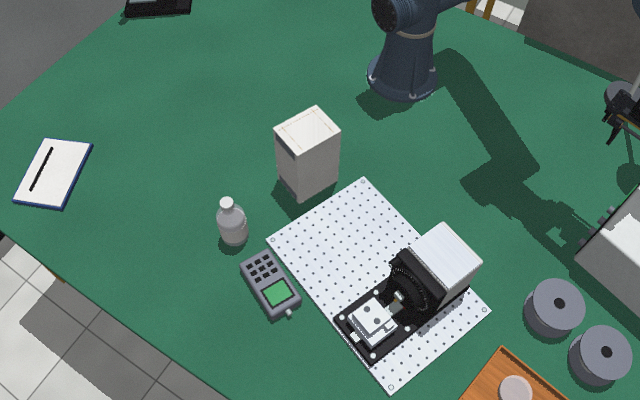

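View pics/top0.png

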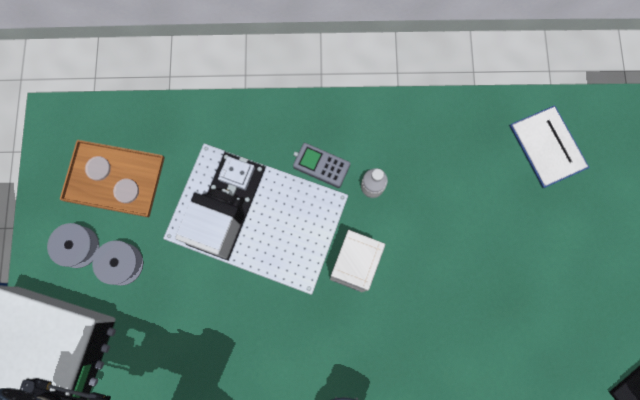

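The scene shows the carton standing before the board's open edge. In the top view its lid is around (357,262), the open edge runs (347,195)–(312,293), the bottle is at (374,183) and the meter at (322,165). I'll zoom in for corners.

Run:
```python
import cv2
a=cv2.imread('pics/top0.png')[170:310,290:400];cv2.imwrite('pics/c0.png',cv2.resize(a,None,fx=4,fy=4,interpolation=cv2.INTER_CUBIC))
b=cv2.imread('pics/scene0.png')[90:250,215:375];b=cv2.resize(b,None,fx=3.5,fy=3.5,interpolation=cv2.INTER_CUBIC)
a=cv2.imread('pics/c0.png')
import numpy as np
o=np.zeros((560,440),'u1')
cv2.imwrite('pics/c0.png',a);cv2.imwrite('pics/s0.png',b)
```

```text
(no output)
```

View pics/c0.png

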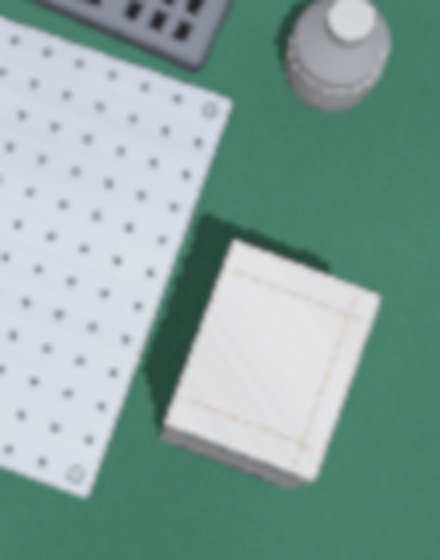

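View pics/s0.png

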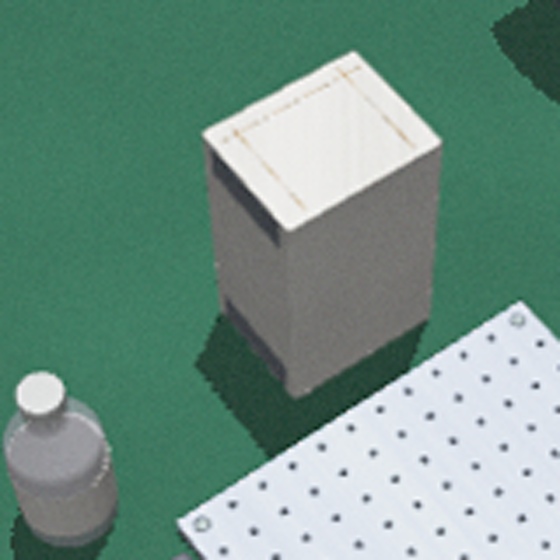

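Lid corners are visible in both crops, as are the open-edge corners of the board. Triangulating with known heights.

Carton's back is about 34 mm off the edge, almost parallel, centred at board y≈0.035. The tool stays vertical, so I'll push high with closed fingers (TCP z≈0.16 keeps the gripper body clear of the lid), then shove the lying carton by its foot end. First I'll move round behind it.

The rows are not in the units I measure in: shifts go in shares of 0.75 m and turns go in shares of 120 degrees. I convert before sending: -0.0277 m is -0.0369, -0.0241 m is -0.0321.

{"name": "nudge_tcp", "arguments": {"plan": [-0.0369,-0.0321,-0.0031,0,-0.0369,-0.0321,-0.0031,0,-0.0369,-0.0321,-0.0031,0,-0.0369,-0.0321,-0.0031,0,-0.0369,-0.0321,-0.0031,0,-0.0369,-0.0321,-0.0031,0,-0.0369,-0.0321,-0.0031,0,-0.0369,-0.0321,-0.0031,0,-0.0369,-0.0321,-0.0031,0,-0.0369,-0.0321,-0.0031,0,-0.0369,-0.0321,-0.0031,0,-0.0369,-0.0321,-0.0031,0], "aperture": 0, "squeeze": 10}}

```text
time: 1.1
position: [0.4008, 0.2492, 0.2501]
tool_rot: [0.115, 0.993, -0.0, -0.0]
ft_force: [0.5, 0.8, 0.0]
grip_width: 0.015
grip_force: 0.0
```

{"name": "nudge_tcp", "arguments": {"plan": [-0.0115,-0.0489,0,0,-0.0115,-0.0489,0,0,-0.0115,-0.0489,0,0,-0.0115,-0.0489,0,0,-0.0115,-0.0489,0,0,-0.0115,-0.0489,0,0,-0.0115,-0.0489,0,0,-0.0115,-0.0489,0,0,-0.0115,-0.0489,0,0,-0.0115,-0.0489,0,0,-0.0115,-0.0489,0,0]}}

```text
time: 2.02
position: [0.3994, -0.1655, 0.25]
tool_rot: [0.115, 0.993, 0.0, -0.0]
ft_force: [0.2, -0.4, -0.2]
grip_width: 0.0005
grip_force: 0.0
```

{"name": "nudge_tcp", "arguments": {"plan": [0,0,0,0.0581,0,0,0,0.0581,0,0,0,0.0581,0,0,0,0.0581,0,0,0,0.0581,0,0,0,0.0581,0,0,0,0.0581,0,0,0,0.0581,0,0,0,0.0581,0,0,0,0.0581,0,0,0,0.0581,0,0,0,0.0581,0,0,0,0.0581,0,0,0,0.0581,0,0,0,0]}}

```text
time: 3.27
position: [0.3999, -0.1636, 0.2499]
tool_rot: [0.824, 0.567, -0.0, -0.0]
ft_force: [0.0, 0.2, -0.3]
grip_width: 0.0007
grip_force: 0.0
```

Add to h.py:
```python
bo=np.array([.520,.028]);bx=np.array([.3552,.9348]);by=np.array([-.9348,.3552])
def st():
    from rig import robot, camera, get_obs
    o=get_obs();p=np.array(o['position']);r=R.from_quat(o['tool_rot']).as_matrix()
    print('t',o['time'],'board xy',((p[:2]-bo)@bx).round(4),((p[:2]-bo)@by).round(4),'z',p[2].round(4),'tool x ang',np.arctan2(r[1,0],r[0,0]).round(3),'F',(o['ft_force'][:2]@np.c_[bx,by]).round(1),np.round(o['ft_force'][2],1),'q',np.round(o['q'],2))
```

```bash
python3 -c 'import h;h.st()'
```

```text
t 3.2667 board xy -0.2218 0.0442 z 0.2499 tool x ang 1.206 F [0.2 0. ] -0.3 q [-0.65  0.23  1.86  0.    1.06 -0.28]
```

Scaled: 0.025 m is 0.0333, 0.01 m is 0.0133.

{"name": "nudge_tcp", "arguments": {"plan": [0.0133,0.0027,0.0333,0,0.0133,0.0027,0.0333,0,0.0133,0.0027,0.0333,0,0.0133,0.0027,0.0333,0,0,0,0,0]}}

```text
time: 3.68
position: [0.4194, -0.1266, 0.1466]
tool_rot: [0.822, 0.57, -0.002, -0.004]
ft_force: [-0.5, -0.3, -0.5]
grip_width: 0.0005
grip_force: 0.0
```

{"name": "nudge_tcp", "arguments": {"plan": [0.0133,0,0,0,0.0133,0,0,0,0.0133,0,0,0,0.0067,0,0,0,0.0067,0,0,0,0.0067,0,0,0,0.0067,0,0,0,0,0,0,0]}}

```text
time: 4.35
position: [0.4399, -0.0819, 0.1505]
tool_rot: [0.823, 0.568, 0.0, 0.0]
ft_force: [-0.9, -1.1, -0.9]
grip_width: 0.0005
grip_force: 0.3
```

Run:
```python
import h,cv2
h.st()
from rig import robot, camera, get_obs
cv2.imwrite('pics/s1.png',camera('scene')['img'][60:260,200:440,::-1])
```

```text
t 4.35 board xy -0.1312 0.0359 z 0.1505 tool x ang 1.209 F [-1.4  0.4] -0.9 q [-0.43  0.41  1.94  0.    0.79 -0.07]
```

View pics/s1.png

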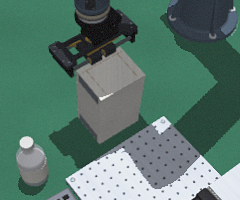

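The carton is still upright (lid around (110,75) in the crop) with the gripper in contact at about 1.4 N. Continuing the push.

Scaled: 0.005 m is 0.0067.

{"name": "nudge_tcp", "arguments": {"plan": [0.0067,0,0,0,0.0067,0,0,0,0.0067,0,0,0,0.0067,0,0,0]}}

```text
time: 4.73
position: [0.4467, -0.0634, 0.1501]
tool_rot: [0.823, 0.568, -0.0, -0.0]
ft_force: [-0.1, -0.8, 1.0]
grip_width: 0.0003
grip_force: 0.5
```

```bash
python3 -c 'import h;h.st()'
```

```text
t 4.7333 board xy -0.1114 0.0361 z 0.1501 tool x ang 1.208 F [-0.8 -0.2] 1.0 q [-0.39  0.42  1.93  0.    0.79 -0.03]
```

{"name": "nudge_tcp", "arguments": {"plan": [0.0067,0,0,0,0.0067,0,0,0,0.0067,0,0,0,0,0,0,0]}}

```text
time: 5.07
position: [0.4521, -0.0487, 0.1501]
tool_rot: [0.823, 0.568, 0.0, -0.0]
ft_force: [0.0, 0.3, -0.2]
grip_width: 0.0005
grip_force: 0.0
```

Run:
```python
import h,cv2
h.st()
from rig import robot, camera, get_obs
cv2.imwrite('pics/s2.png',camera('scene')['img'][60:260,200:440,::-1])
```

```text
t 5.0667 board xy -0.0958 0.0363 z 0.1501 tool x ang 1.209 F [0.3 0.1] -0.2 q [-0.35  0.42  1.92  0.    0.8   0.01]
```

View pics/s2.png

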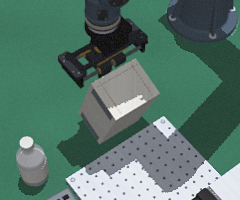

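The carton is tipping over the board (top leaning toward the edge), pivoting short of the step. I'll keep pushing until it goes past balance.

Scaled: 0.005 m is 0.0067.

{"name": "nudge_tcp", "arguments": {"plan": [0.0067,0,0,0,0.0067,0,0,0,0.0067,0,0,0,0.0067,0,0,0,0.0067,0,0,0,0.0067,0,0,0,0,0,0,0,0,0,0,0,0,0,0,0,0,0,0,0]}}

```text
time: 5.95
position: [0.4624, -0.0218, 0.1501]
tool_rot: [0.823, 0.568, -0.0, -0.0]
ft_force: [0.1, -0.6, 0.7]
grip_width: 0.0003
grip_force: 0.0
```

Run:
```python
import h,cv2
h.st()
from rig import robot, camera, get_obs
cv2.imwrite('pics/s3.png',camera('scene')['img'][60:360,200:500,::-1])
c=camera('top')['img'][130:310,150:400,::-1]
cv2.imwrite('pics/t3.png',cv2.resize(c,None,fx=3,fy=3,interpolation=cv2.INTER_CUBIC))
```

```text
t 5.95 board xy -0.067 0.0361 z 0.1501 tool x ang 1.208 F [-0.6 -0.3] 0.7 q [-0.29  0.43  1.9  -0.    0.81  0.07]
```

View pics/s3.png

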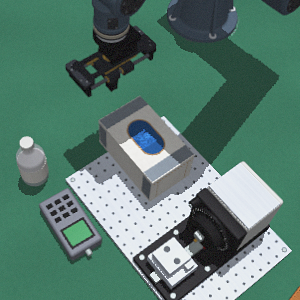

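The carton lies on its back, opening up, with its foot end at about (100,128)–(157,95) in the crop and the rotator untouched. Checking the overhang in the top view.

View pics/t3.png

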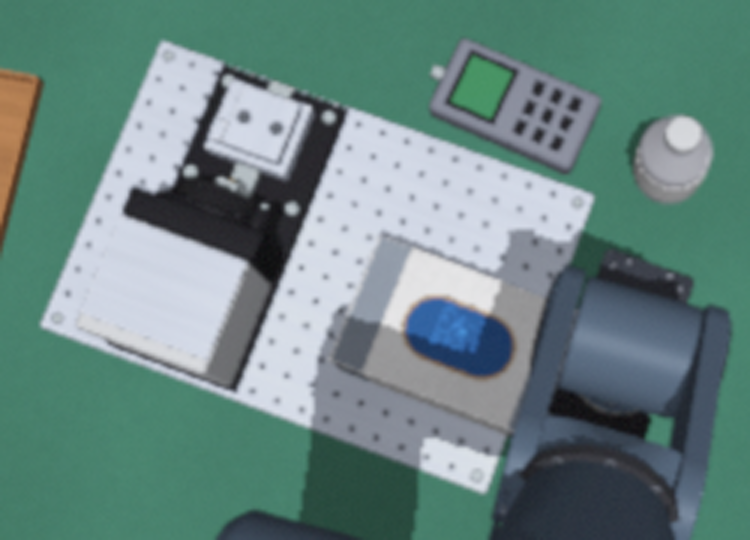

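The top end's upper edge runs (384,234)–(335,362) in this 3× crop, clear of the rotator base. Its lateral edges look parallel to the board.

Run:
```python
from h import *
P=pt(T,np.array([(384,234),(335,362)])/3+[150,130],.1087)
Q=pt(S,np.array([(192,152),(142,182),(100,128),(157,95)])+[200,60],.1087)
for p in(P,Q):print(np.c_[(p[:,:2]-bo)@bx,(p[:,:2]-bo)@by].round(4))
```

```text
[[ 0.1587 -0.0322]
 [ 0.1582  0.0893]]
[[ 0.1592  0.09  ]
 [ 0.1508 -0.0449]
 [-0.0137 -0.0357]
 [-0.0082  0.1271]]
```

Foot overhangs by about 42 mm. I'll back off, open the fingers for a yaw-stable two-point push, lower to z=0.05 and push about 65 mm.

Scaled: -0.03 m is -0.04, 0.025 m is 0.0333.

{"name": "nudge_tcp", "arguments": {"plan": [-0.04,0.0047,0,0,-0.04,0.0047,0,0,0,0,0.0333,0,0,0,0.0333,0,0,0,0.0333,0,0,0,0.0333,0,0,0,0,0,0,0,0,0], "aperture": 0.06}}

```text
time: 6.72
position: [0.4469, -0.0801, 0.0494]
tool_rot: [0.823, 0.568, -0.001, -0.001]
ft_force: [0.1, 0.2, 0.9]
grip_width: 0.0456
grip_force: 0.0
```

{"name": "nudge_tcp", "arguments": {"plan": [0.0267,0,0,0,0.0267,0,0,0,0.0267,0,0,0,0.0067,0,0,0,0.0067,0,0,0,0.0067,0,0,0,0.0067,0,0,0,0.0067,0,0,0,0.0067,0,0,0,0,0,0,0]}}

```text
time: 7.55
position: [0.48, 0.0042, 0.0502]
tool_rot: [0.823, 0.568, 0.0, 0.0]
ft_force: [-0.1, -1.1, 1.4]
grip_width: 0.0601
grip_force: 0.0
```

```bash
python3 -c 'import h;h.st()'
```

```text
t 7.55 board xy -0.0365 0.0289 z 0.0502 tool x ang 1.208 F [-1.1 -0.3] 1.4 q [-0.22  0.64  1.93  0.    0.57  0.14]
```

Contact and sliding. Push to TCP x≈0.0135, then back off and look.

Scaled: 0.005 m is 0.0067.

{"name": "nudge_tcp", "arguments": {"plan": [0.0067,0,0,0,0.0067,0,0,0,0.0067,0,0,0,0.0067,0,0,0,0.0067,0,0,0,0.0067,0,0,0,0.0067,0,0,0,0.0067,0,0,0,0.0067,0,0,0,0.0067,0,0,0,0,0,0,0]}}

```text
time: 8.47
position: [0.498, 0.0516, 0.0501]
tool_rot: [0.823, 0.568, 0.0, 0.0]
ft_force: [0.3, -0.5, 0.4]
grip_width: 0.0598
grip_force: 0.0
```

```bash
python3 -c 'import h;h.st()'
```

```text
t 8.4667 board xy 0.0143 0.029 z 0.0501 tool x ang 1.209 F [-0.4 -0.5] 0.4 q [-0.12  0.65  1.88  0.    0.61  0.24]
```

{"name": "nudge_tcp", "arguments": {"plan": [-0.0133,0,0,0,-0.04,0,0,0,-0.04,0,0,0,-0.04,0,0,0,-0.04,0,0,0,-0.0267,0,-0.04,0,0,0,-0.0533,0,0,0,-0.0533,0,0,0,0,0,0,0,0,0,0,0,0,0]}}

```text
time: 9.38
position: [0.4435, -0.0898, 0.1601]
tool_rot: [0.823, 0.568, -0.0, -0.0]
ft_force: [-0.1, 0.5, -0.5]
grip_width: 0.0598
grip_force: 0.0
```

Run:
```python
import h,cv2
h.st()
from rig import robot, camera, get_obs
c=camera('top')['img'][150:300,230:400,::-1]
cv2.imwrite('pics/t4.png',cv2.resize(c,None,fx=4,fy=4,interpolation=cv2.INTER_CUBIC))
c=camera('scene')['img'][130:280,250:430,::-1]
cv2.imwrite('pics/s4.png',cv2.resize(c,None,fx=4,fy=4,interpolation=cv2.INTER_CUBIC))
```

```text
t 9.3833 board xy -0.1373 0.0296 z 0.1601 tool x ang 1.208 F [0.4 0.3] -0.5 q [-0.45  0.4   1.92  0.    0.82 -0.08]
```

View pics/t4.png

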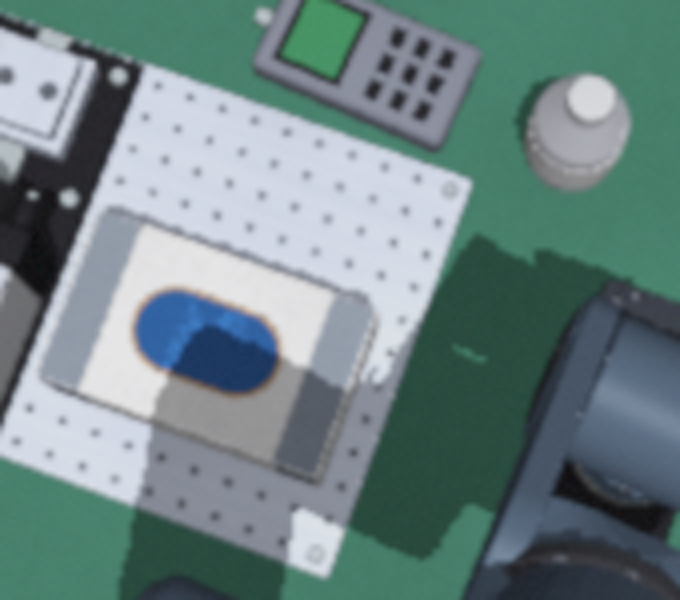

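The whole carton is on the board. Its foot edge (373,300)–(320,482) is inside the open edge, and its top end (110,207)–(43,380) is short of the rotator base. Checking the numbers, then handing in.

Run:
```python
from h import *
P=pt(T,np.array([(110,207),(43,380),(320,482),(373,300)])/4+[230,150],.1087)
r=np.c_[(P[:,:2]-bo)@bx,(P[:,:2]-bo)@by];print(r.round(4))
from rig import robot, camera, get_obs
if r[2:,0].min()>.008 and r[:2,0].max()<.247: print(robot.hand_in())
```

```text
[[ 0.2165 -0.0292]
 [ 0.2155  0.0944]
 [ 0.0208  0.094 ]
 [ 0.0295 -0.0307]]
the job is handed in; nothing more can be done
None
```

The carton is lying on its back on the breadboard with the opening up, and I've handed the job in. By the last camera measurement its foot end is about 20 mm inside the open edge and its top end about 34 mm short of the rotator. Neither the arm nor the carton came near the rotator, bottle or meter, and the system gave no verdict.

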